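Shut and lock the pottery storage case with its quarter-turn latch

TASK

Push the half-open lid of the grey storage case fully shut with a fingertip, then set the fingertip in the slot of the round latch on the lid and turn it clockwise (seen from above) a quarter turn as far as it goes, so that the lid is locked. Do not grasp anything, do not swing the lid further open, and leave the bowl, tumbler and wood block where they stand.

Things in the scene. Friction and masses are not known exactly. Their poses are not given: they have to be found in the camera images.
- case: Grey plastic storage case, fixed to the table: 240 mm along its x (front to back), 280 mm along its y, 90 mm high without the lid. Origin at the centre of its underside; its -x side is the front, towards the robot; its z is up. It holds two cups.
- lid (a joint): Lid angle (rad): 0 = fully shut, level on the rim; grows as the free front edge swings up; 1.0 = end stop. Starts at 0.25 to 0.6. A stiff hinge holds it at any angle; pushing it down near the free edge takes a few newtons (under 10).
- lid_hinge (a point): On the lid's hinge axis, midway along it; axis parallel to the case's y, along its back edge: 120 mm in +x and 90 mm up from the case's origin, in the plane of the lid's underside.
- lid_front (a point): Middle of the lid's free front edge, on its upper face. The lid is a flat plate 240 mm (hinge to free edge) x 280 x 8 mm, bare for about 75 mm to the left and right of the latch's ring. Axes move with the lid: x from free edge to hinge, y along the hinge, z out of the upper face.
- latch (a joint): Latch angle (rad): 0 = unlocked, slot side to side (along case y); grows clockwise seen from above to the stop at 1.571 = locked, slot front to back (along case x). Starts at 0 to 0.3; about 0.1 N m of friction; stays where left. Lid shut: its cam passes below a keeper lip in the case. Lid open: the turned cam lands on the lip and the lid cannot shut.
- latch_center (a point): On the latch's axis, level with its top face; 168 mm from the hinge axis, 26 mm above the lid's underside. y runs along the slot, z out of the lid. Metal disc 106 mm across, one straight slot across its middle: 38 mm wide, 16 mm deep, flat floor, upright walls. A fixed dark ring (107 mm inside, 128 outside, level with the disc, 18 mm above the lid) closes the slot's ends.
- bowl: Bystander: loose blue bowl, 100 mm across, 50 mm high; origin at the centre of its underside. To be left alone.
- tumbler: Bystander: loose white tumbler, 68 mm across, 85 mm high; origin at the centre of its underside. To be left alone.
- wood_block: Bystander: loose pale wood block, 90 x 45 x 30 mm; origin at the centre of its underside. To be left alone.

How it is judged (in metres and radians):
On the way, in this order (a step that is already met when the one before it is completed fails the run):
1. the lid is pushed shut (within 0.03 rad) with the latch still unlocked (value of joint lid below 0.03 rad and value of joint latch below 0.7 rad), for 0.1 s.
2. the latch is turned to its locked end (past 1.45 rad) with the lid shut (value of joint lid below 0.03 rad and value of joint latch above 1.45 rad), for 0.1 s.
At the end, for the whole second after the job is handed in: The lid is shut (within 0.03 rad), the latch is turned to its locked stop (past 1.45 rad of 1.571), and the bowl, tumbler and wood block are within 20 mm of where they began (all of step 2 and distance of each of bowl, tumbler, wood_block from where it was at the start of the episode below 0.02 m); the robot touches nothing.
It fails at once if the lid is swung further open (value of joint lid above 0.75 rad).
It fails at once if a bystander is lifted, carried, tipped or pushed away (distance of any of bowl, tumbler, wood_block from where it was at the start of the episode above 0.02 m or angle between any of bowl, tumbler's own z axis and vertical above 0.4 rad).
It also fails if it takes over 48 s, if anything falls off the work surface, if the arm or the gripper's body presses on something with over 40 N, if the wrist force passes 120 N, or if a joint passes its speed limit or range.

ROBOT

A 6-joint arm with a two-finger parallel gripper is mounted at the origin on the work surface. World frame = base frame: x ahead of the robot, y to its left, z up, the work surface at z = 0. Lengths are in m, angles in degrees, forces in N, time in s.
With the tool pointing down it reaches from about 0.35 to 0.875 m from the base axis. Payload 4.2 kg.
Tool frame: the origin (TCP) lies between the finger pads; the fingertips stand 14 mm ahead of it and the grasp point (between the pads) lies 5 mm behind it; x points along the fingers, y is the direction in which the jaws open and shut, and the axes are right-handed (so a half turn about x gives the same grasp; the last joint's range is limited). The gripper opens to 87 mm and grips with 3 to 60 N. Pads are 19 mm wide; open, the fingers measure 117 mm over their backs; the gripper's body (75 mm by 190 mm) begins 51 mm behind the grasp point.
Start: joints at [91.765, 22.042, 0.453, 0, -68.411, -14.817], TCP at [0.141, 0.609, 0.237] pointing down, gripper open.
Joint ranges: [-179.83, 179.83], [-69.29, 118.12], [-61.27, 80.66], [-181.25, 117.63], [-171.15, -9.14], [-177.46, 177.46]. Speed limits (degrees/s): [159.86, 159.86, 180, 180, 180, 180].

INTERFACE

Orientations are given as a 3x3 rotation matrix whose columns are the frame's x, y, z axes.
In Python, from station import r, imaging, job gives the robot as it stands. The module is installed in compiled form; this text tells all that it offers.
- The arm moves only by the tool apply_moves, never from a script. Its arguments are lists of equal length, an entry for each row: "xyz": the shift along the tool's x, y, z in m, a list of three; "twist": the turn about the tool's x in degrees; "claw": the opening, from 0 (shut) to 1 (fully open). A call has 1 to 12 rows; each row shifts and turns the pose as measured when the row begins, along the tool's axes as they then stand; what a row does not reach is not made up. A row lasts 1/10 s, in which the tool goes at most 50 mm and 8.59 degrees, less where a joint would pass 70% of its speed; a pose out of reach is approached as far as the arm can. A call is refused whole if a number of a shift passes 0.05 or a number of a turn 8.59, either way. A call with a gripper value outside its range is refused whole. The fingers move at their own pace and stop on an object; the grip force is fixed at half the most. Time passes only in rows, so rows that do not move let the fingers close. It gives the time, the measured TCP pose, the force and the opening at its end, in the units of the state.
- r.sense(): the state, without advancing time (a new reading comes with each control period).
- imaging.capture(name): name is "scene" or "top" or "wrist"; returns a dict with "pixels" (384x512x3 uint8, red, green, blue), "mtx" (3x3 intrinsics, pixels), "distortion" ([k1, k2, p1, p2, k3] as OpenCV has them; the pictures are not rectified), "view" (4x4, takes a point from world to camera coordinates). Camera axes: x right, y down, z forward; pixel columns grow to the right and rows downward; lengths in m; the calibration is good to about 2 mm. A picture is of the moment at which its call begins. There is no depth.
- job.finish_job(): hands the job in, once; it reports no verdict.
Trained networks look in a picture, given as the dict that the camera call returned (one of the last four; its "shot" number tells which), for a name from the list of things; names that differ only in an ending like _2 or _b are one class to them, and where a whole thing is asked for, a point or a joint stands for the part that bears it (a point fixed in the world has none). Each returns a list of dicts, best first, with "p" (0 to 1); they miss things now and then, are a little off and sometimes report something else, mostly with a low value. They report only what shows in the picture. A call takes as long as a camera call.
- imaging.regions_of(query, picture): "mask" (384x512 bool, what is visible of it) and "centre" ([column, row] in pixels, amid what is visible of it).
The state is a dict: "time_s": time; "joints": joint angles; "joint_velocities": joint speeds; "effort": joint torques, N m; "tcp_pos": TCP position; "ee_rot": TCP orientation; "wrist_force": force on the tool from outside, world axes, zero at the start; "moment": the same for the moment, N m; "gripper_width": opening from 0.0 (shut) to 1.0 (fully open).
Only numpy, scipy, OpenCV 4.12 (cv2) and the standard library are available. Lean on these libraries where they do the work, as an engineer would, in place of code of your own. Each camera call takes 0.05 s, during which the arm holds its last target.

## Working session

There is one attempt and no reset: what is moved stays moved. The work goes in short steps, Python scripts to look and compute and a tool call to move; the robot and the scene stay as the last step left them, time stands still between calls to the robot, and variables do not carry over. Pictures are saved under pics/ and viewed, and the job is handed in when it is done.

Besides the shell and the picture viewer there is one more tool, called after ">>>" by a JSON object that holds its "api" and its "payload". apply_moves: Moves the arm, as the interface text tells. Its arguments: {"type":"object","properties":{"xyz":{"type":"array","items":{"type":"array","items":{"type":"number"}}},"twist":{"type":"array","items":{"type":"number"}},"claw":{"type":"array","items":{"type":"number"}}},"required":["xyz","twist","claw"]}

```bash
mkdir -p pics; ls
python3 - <<'E'
from station import r, imaging, job
import cv2, numpy as np, pickle
s=r.sense()
print(s['time_s'],s['tcp_pos'],s['ee_rot'],s['gripper_width'])
d={}
for n in ['scene','top','wrist']:
    p=imaging.capture(n); d[n]=p
    cv2.imwrite(f'pics/{n}0.png',p['pixels'][...,::-1])
    print(n,p['mtx'],p['distortion'],p['view'])
    for q in ['case','lid','latch','bowl','tumbler','wood_block']:
        o=imaging.regions_of(q,p); print(q,[(round(x['p'],2),np.round(x['centre']),x['mask'].sum()) for x in o[:2]])
        d[n+q]=o
pickle.dump(d,open('d0.pkl','wb'))
E
```

```text
pics
0.0 [0.14098857 0.60828598 0.23545446] [[-4.30349552e-04 -2.25987395e-01 -9.74130131e-01]
 [-2.19045661e-03 -9.74127671e-01  2.25987792e-01]
 [-9.99997508e-01  2.23104353e-03 -7.58001745e-05]] 1.001838117203532
scene [[432.01221563   0.         257.25930331]
 [  0.         432.01221563 187.10625178]
 [  0.           0.           1.        ]] [0.02880192 0.         0.         0.         0.        ] [[ 0.8977598   0.44043605 -0.00659063 -0.56255379]
 [ 0.35514612 -0.73259865 -0.5806638  -0.13680813]
 [-0.26057356  0.51895598 -0.81411677  1.18006086]
 [ 0.          0.          0.          1.        ]]
case [(0.61, array([239., 224.]), np.int64(18481))]
lid [(0.78, array([240., 214.]), np.int64(15153))]
latch [(0.68, array([226., 194.]), np.int64(1960)), (0.51, array([243., 212.]), np.int64(15064))]
bowl [(0.67, array([297., 158.]), np.int64(1061))]
tumbler [(0.73, array([244., 214.]), np.int64(14900)), (0.59, array([188., 350.]), np.int64(1460))]
wood_block [(0.71, array([128., 302.]), np.int64(1102))]
top [[382.59844589   0.         255.24154359]
 [  0.         382.59844589 186.03
[... 497 characters left out ...]
]), np.int64(1546))]
bowl [(0.85, array([190., 167.]), np.int64(1154))]
tumbler [(0.77, array([408., 173.]), np.int64(840))]
wood_block [(0.6, array([386., 242.]), np.int64(780))]
wrist [[294.49822671   0.         256.33427412]
 [  0.         294.49822671 194.45334681]
 [  0.           0.           1.        ]] [-0.07600024  0.          0.          0.          0.        ] [[-2.26946523e-01 -9.73906946e-01  7.32887150e-04  6.24085770e-01]
 [-9.29548842e-01  2.16834292e-01  2.98197653e-01 -3.59067815e-02]
 [-2.90575681e-01  6.69936660e-02 -9.54503862e-01  3.91547832e-01]
 [ 0.00000000e+00  0.00000000e+00  0.00000000e+00  1.00000000e+00]]
case []
lid []
latch []
bowl []
tumbler []
wood_block []
```

View pics/scene0.png

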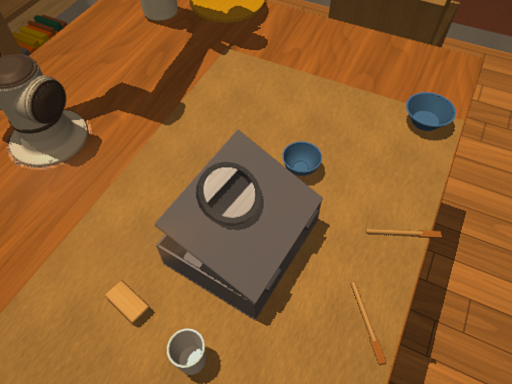

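View pics/top0.png

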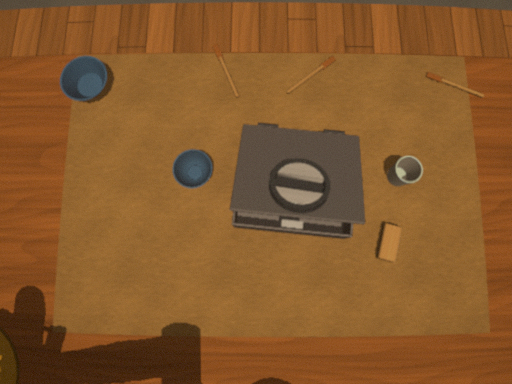

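The scene shows the lid half open, with the latch at about (229,193) and its slot nearly side to side. The bowl is at (302,158), the tumbler at (187,350) and the block at (128,302). In the top view, the lid corners are near (246,125), (361,136), (364,222) and (233,210).

Run:
```python
import cv2,pickle,numpy as np
d=pickle.load(open('d0.pkl','rb'))
a=d['scene']['pixels'][120:320,140:340,::-1]; cv2.imwrite('pics/sc.png',cv2.resize(cv2.convertScaleAbs(a,alpha=1.6),(800,800),interpolation=cv2.INTER_CUBIC)[:600])
cv2.imwrite('pics/sc.png',cv2.resize(cv2.convertScaleAbs(a,alpha=1.8),(600,600),interpolation=cv2.INTER_CUBIC))
b=d['top']['pixels'][110:250,220:380,::-1]; cv2.imwrite('pics/tc.png',cv2.resize(cv2.convertScaleAbs(b,alpha=1.8),(640,560),interpolation=cv2.INTER_CUBIC))
```

```text
(no output)
```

View pics/sc.png

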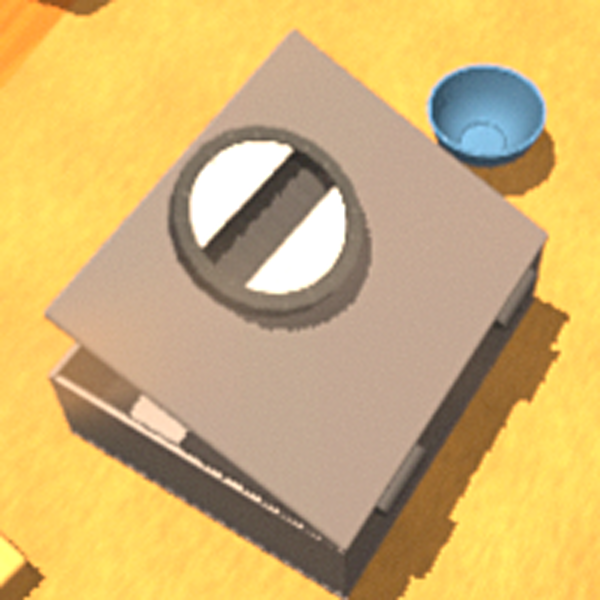

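View pics/tc.png

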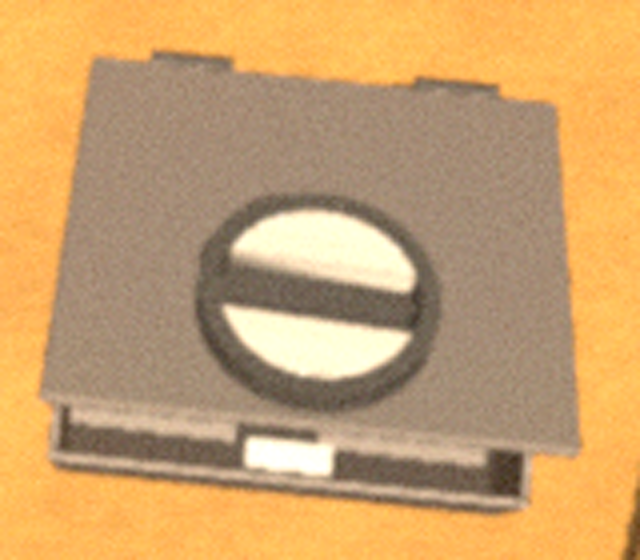

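```bash
cat > fit.py <<'E'
import cv2,pickle,numpy as np
from scipy.optimize import least_squares
def proj(p,P):
    V=np.array(p['view']); rv=cv2.Rodrigues(V[:3,:3])[0]
    return cv2.projectPoints(np.array(P,float).reshape(-1,3),rv,V[:3,3],p['mtx'],np.array(p['distortion']))[0].reshape(-1,2)
def frames(v):
    x,y,yaw,l,k=v
    c,s=np.cos(yaw),np.sin(yaw); R=np.array([[c,-s,0],[s,c,0],[0,0,1]])
    T=np.array([x,y,0]); H=T+R@[.12,0,.09]
    cl,sl=np.cos(l),np.sin(l)
    RL=R@np.array([[cl,0,sl],[0,1,0],[-sl,0,cl]])  # -x goes up
    return T,R,H,RL
def lidp(v,P):
    T,R,H,RL=frames(v); return H+np.array(P,float)@RL.T
def slotdir(v):
    k=v[4]  # clockwise from above: from y toward +x
    return np.array([np.sin(k),np.cos(k),0]),np.array([np.cos(k),-np.sin(k),0])
E
python3 - <<'E'
from fit import *
d=pickle.load(open('d0.pkl','rb'))
sc=np.array([(295,30),(48,315),(545,237),(345,548)])/3+[140,120]
tp=np.array([(42,400),(578,450),(92,58),(556,104)])/4+[220,110]
L=[(-.24,.14,.008),(-.24,-.14,.008),(0,.14,.008),(0,-.14,.008)]
# slot edge ends at disc rim on top face
tsl=np.array([(225,262),(418,292),(220,302),(412,328)])/4+[220,110]
ssl=np.array([(297,150),(203,250),(340,187),(245,290)])/3+[140,120]
hh=np.sqrt(.053**2-.019**2)
def res(v):
    e,f=slotdir(v); c=np.array([-.168,0,.026])
    S=[c+.019*f+hh*e,c+.019*f-hh*e,c-.019*f+hh*e,c-.019*f-hh*e]
    r=[proj(d['scene'],lidp(v,L))-sc,proj(d['top'],lidp(v,L))-tp,
       .5*(proj(d['top'],lidp(v,S))-tsl)]
    Ss=[S[2],S[3],S[0],S[1]]
    r.append(.5*(proj(d['scene'],lidp(v,Ss))-ssl))
    # case points
    T,R,H,RL=frames(v)
    r.append(proj(d['scene'],T+R@[-.12,-.14,.09])-(np.array([52,376])/3+[140,120]))
    return np.vstack(r)
o=least_squares(lambda v:res(v).ravel(),[.62,-.07,0,.4,.1],loss='soft_l1')
print(o.x,o.cost);print(np.round(res(o.x),1))
v=o.x;np.save('v.npy',v)
print('front',lidp(v,[(-.24,0,.008)]),'latch',lidp(v,[(-.168,0,.026)]))
v0=v.copy();v0[3]=0
print('shut latch',lidp(v0,[(-.168,0,.026)]),'front corners',lidp(v0,L))
# bystanders
for n in ['bowl','tumbler','wood_block']:
    o=d['top'+n][0]
    p=d['top'];u=cv2.undistortPoints(np.array([[o['centre']]],float),p['mtx'],np.array(p['distortion']))[0,0]
    V=np.array(p['view']);C=-V[:3,:3].T@V[:3,3];D=V[:3,:3].T@[u[0],u[1],1]
    for z in (.0,.04): print(n,z,C+D*(z-C[2])/D[2])
E
```

```text
[ 0.61949725 -0.05658333 -0.1000264   0.39679179  0.06302511] 14.016567011793468
[[-0.6 -0.6]
 [-2.  -0.2]
 [ 2.9 -1.1]
 [ 1.5  1.8]
 [-1.1 -0.3]
 [ 0.7  1. ]
 [-0.2 -1.8]
 [ 0.2 -1.6]
 [ 0.7 -1.8]
 [-0.5 -2.1]
 [ 0.2  0.5]
 [-0.3  0.9]
 [-0.6 -0. ]
 [-0.4 -0.3]
 [-0.7  0. ]
 [ 0.1 -0.4]
 [-1.7 -0.3]]
front [[ 0.52172676 -0.04677095  0.19012918]] latch [[ 0.59472237 -0.05409689  0.17890546]]
shut latch [[ 0.57173718 -0.05179006  0.116     ]] front corners [[ 0.51407742  0.09470005  0.098     ]
 [ 0.48611671 -0.18390038  0.098     ]
 [ 0.75287779  0.07073373  0.098     ]
 [ 0.72491708 -0.2078667   0.098     ]]
bowl 0.0 [0.66834531 0.2112075  0.        ]
bowl 0.04 [0.65914307 0.2039413  0.04      ]
tumbler 0.0 [ 0.65504735 -0.36072248  0.        ]
tumbler 0.04 [ 0.64639293 -0.34442723  0.04      ]
wood_block 0.0 [ 0.4750874  -0.29278649  0.        ]
wood_block 0.04 [ 0.47384669 -0.27928995  0.04      ]
```

```bash
cat > go.py <<'E'
from fit import *
from station import r
def rel(t):
    s=r.sense(); R=np.array(s['ee_rot']); 
    d=np.array(t)-s['tcp_pos']; print('t',round(s['time_s'],2),'tcp',np.round(s['tcp_pos'],4),'tool shift',np.round(R.T@d,4),'dist',np.linalg.norm(d).round(3))
    print('joints',np.round(s['joints'],1),'F',np.round(s['wrist_force'],1),'w',s['gripper_width'],'tooly cw from +y deg',np.degrees(np.arctan2(-R[0,1],-R[1,1])),'x',np.round(R[:,0],3))
E
python3 - <<'E'
from go import *
v=np.load('v.npy');v0=v.copy();v0[3]=0
P=lidp(v0,[(-.205,.1,.008)])[0]; print(P)
rel([P[0],P[1],.30])
E
```

```text
[0.54490809 0.0514049  0.098     ]
t 1.05 tcp [0.1411 0.6089 0.2366] tool shift [-0.0635  0.4519 -0.5193] dist 0.691
joints [ 91.8  22.    0.5   0.  -68.4 -14.8] F [ 0.3 -0.3 -0.1] w 0.9994933652711019 tooly cw from +y deg 13.050785585739296 x [ 0.  0. -1.]
```

>>> {"api": "apply_moves", "payload": {"xyz": [[-0.032, 0, 0], [-0.032, 0, 0], [0, 0.03, -0.035], [0, 0.03, -0.035], [0, 0.03, -0.035], [0, 0.03, -0.035], [0, 0.03, -0.035], [0, 0.03, -0.035], [0, 0.03, -0.035], [0, 0.03, -0.035], [0, 0.03, -0.035], [0, 0.03, -0.035]], "twist": [0, 0, 0, 0, 0, 0, 0, 0, 0, 0, 0, 0], "claw": [0, 0, 0, 0, 0, 0, 0, 0, 0, 0, 0, 0]}}

```text
time_s: 2.25
tcp_pos: [0.4213, 0.2289, 0.3041]
ee_rot: [[0.005, -0.214, -0.977], [0.003, -0.977, 0.214], [-1.0, -0.004, -0.004]]
wrist_force: [0.7, 0.4, -0.6]
gripper_width: 0.027
```

```bash
python3 -c "
from go import *
rel([.545,.051,.30])"
```

```text
t 2.25 tcp [0.4213 0.2289 0.3041] tool shift [ 0.0041  0.1472 -0.1589] dist 0.217
joints [ 48.    4.9 -12.7   0.1 -72.1  29.6] F [ 0.7  0.4 -0.6] w 0.026939666218597818 tooly cw from +y deg 12.37849323351575 x [ 0.005  0.003 -1.   ]
```

>>> {"api": "apply_moves", "payload": {"xyz": [[0.001, 0.03, -0.032], [0.001, 0.03, -0.032], [0.001, 0.03, -0.032], [0.001, 0.03, -0.032], [0, 0.025, -0.029], [0, 0, 0], [0, 0, 0]], "twist": [0, 0, 0, 0, 0, 0, 0], "claw": [0, 0, 0, 0, 0, 0, 0]}}

```text
time_s: 2.95
tcp_pos: [0.5497, 0.0404, 0.3009]
ee_rot: [[0.008, -0.222, -0.975], [0.005, -0.975, 0.222], [-1.0, -0.006, -0.007]]
wrist_force: [-0.3, 0.0, -0.2]
gripper_width: 0.006
```

```bash
python3 -c "
from go import *
from station import imaging
rel([.545,.051,.20])
p=imaging.capture('scene');cv2.imwrite('pics/s1.png',p['pixels'][...,::-1])
v=np.load('v.npy');print(proj(p,[[.545,.051,.098]]))
"
```

```text
t 2.95 tcp [0.5497 0.0404 0.3009] tool shift [ 0.1009 -0.0087  0.0076] dist 0.102
joints [ 21.   12.3  -4.1  -0.1 -73.1  56.2] F [-0.3  0.  -0.2] w 0.0062208224891388405 tooly cw from +y deg 12.823027639568904 x [ 0.008  0.005 -1.   ]
[[234.68126268 170.64337287]]
```

View pics/s1.png

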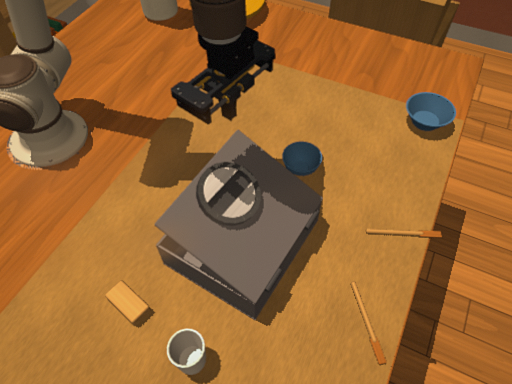

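Fingers are shut, with the tip at about (232,115) above the lid's front left area. Next I descend and push.

>>> {"api": "apply_moves", "payload": {"xyz": [[0.025, -0.009, 0.008], [0.03, 0, 0], [0.025, 0, 0], [0.015, 0, 0], [0.012, 0, 0], [0.012, 0, 0], [0.012, 0, 0]], "twist": [0, 0, 0, 0, 0, 0, 0], "claw": [0, 0, 0, 0, 0, 0, 0]}}

```text
time_s: 3.7
tcp_pos: [0.5442, 0.0598, 0.1713]
ee_rot: [[0.02, -0.209, -0.978], [0.009, -0.978, 0.209], [-1.0, -0.012, -0.017]]
wrist_force: [-0.1, -0.7, 1.5]
gripper_width: 0.009
```

```bash
python3 -c "
from go import *
from station import imaging
rel([.545,.051,.112])
p=imaging.capture('scene');cv2.imwrite('pics/s2.png',p['pixels'][...,::-1])
"
```

```text
t 3.7 tcp [0.5442 0.0598 0.1713] tool shift [ 0.0592  0.0092 -0.0016] dist 0.06
joints [ 23.2  17.3 -16.8  -0.  -54.7  54.7] F [-0.1 -0.7  1.5] w 0.008969532618816091 tooly cw from +y deg 12.05440744215176 x [ 0.02   0.009 -1.   ]
```

View pics/s2.png

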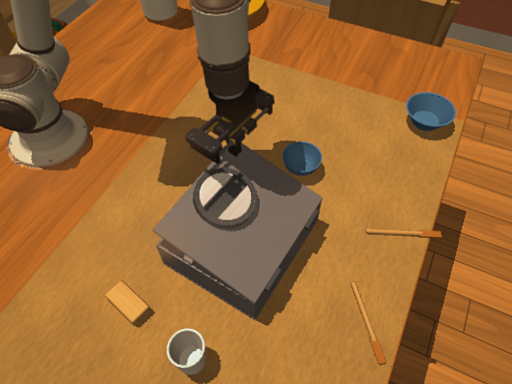

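The fingertip is at about (230,152) on the lid's front left part, and the lid is going down. I'll keep pushing.

>>> {"api": "apply_moves", "payload": {"xyz": [[0.012, 0.002, 0], [0.012, 0.002, 0], [0.012, 0.002, 0], [0.012, 0, 0], [0.01, 0, 0], [0.008, 0, 0]], "twist": [0, 0, 0, 0, 0, 0], "claw": [0, 0, 0, 0, 0, 0]}}

```text
time_s: 4.35
tcp_pos: [0.545, 0.0559, 0.1114]
ee_rot: [[0.021, -0.204, -0.979], [0.006, -0.979, 0.204], [-1.0, -0.011, -0.019]]
wrist_force: [-36.3, 6.5, 89.1]
gripper_width: 0.003
```

Firm contact: the lid is on the rim at z≈0.111. I'll back off.

>>> {"api": "apply_moves", "payload": {"xyz": [[-0.004, 0, 0], [0, 0, 0], [-0.04, 0, 0], [-0.045, 0, 0], [0, 0, 0]], "twist": [0, 0, 0, 0, 0], "claw": [0, 0, 0, 0.3, 0.55]}}

```text
time_s: 4.85
tcp_pos: [0.5447, 0.0567, 0.2053]
ee_rot: [[0.027, -0.202, -0.979], [0.008, -0.979, 0.202], [-1.0, -0.013, -0.025]]
wrist_force: [0.4, 1.2, 0.3]
gripper_width: 0.112
```

Run:
```python
from go import *
from station import imaging
rel([.572,-.052,.2])
d={}
for n in ('scene','top'):
    p=imaging.capture(n); d[n]=p
    for q in ('lid','latch'): d[n+q]=imaging.regions_of(q,p)
pickle.dump(d,open('d1.pkl','wb'))
a=d['scene']['pixels'][120:320,140:340,::-1]
cv2.imwrite('pics/sc1.png',cv2.resize(cv2.convertScaleAbs(a,alpha=1.8),(600,600),interpolation=cv2.INTER_CUBIC))
b=d['top']['pixels'][110:250,220:380,::-1]; cv2.imwrite('pics/tc1.png',cv2.resize(cv2.convertScaleAbs(b,alpha=1.8),(640,560),interpolation=cv2.INTER_CUBIC))
```

```text
t 4.85 tcp [0.5447 0.0567 0.2053] tool shift [ 0.0052  0.101  -0.0485] dist 0.112
joints [ 23.   15.2 -14.4   0.2 -58.8  55.2] F [0.4 1.2 0.3] w 0.11203804133251379 tooly cw from +y deg 11.63395094968068 x [ 0.027  0.008 -1.   ]
```

View pics/sc1.png

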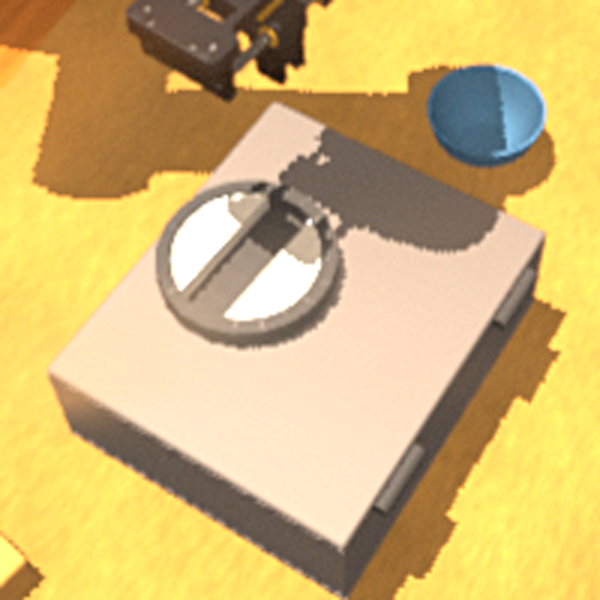

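View pics/tc1.png

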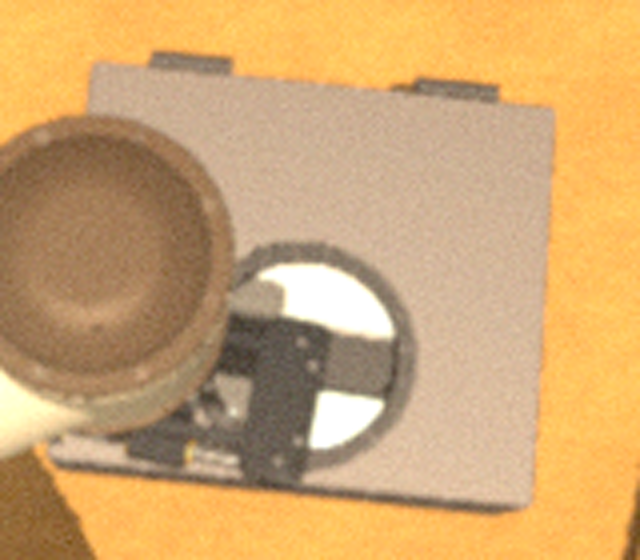

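The lid is shut flat on the rim in both views, and the slot still runs side to side. I'll refit with the lid shut.

Run:
```python
from fit import *
from go import rel
d=pickle.load(open('d1.pkl','rb'))
sc=np.array([(278,102),(50,375),(545,235),(345,548)])/3+[140,120]
tp=np.array([(531,503),(92,62),(556,106)])/4+[220,110]
L=np.array([(-.24,.14,.008),(-.24,-.14,.008),(0,.14,.008),(0,-.14,.008)])
ssl=np.array([(265,205),(188,298),(315,245),(226,320)])/3+[140,120]
tsl=np.array([(388,340),(385,398)])/4+[220,110]
hh=np.sqrt(.053**2-.019**2)
def res(w):
    v=np.array([w[0],w[1],w[2],0,w[3]])
    e,f=slotdir(v); c=np.array([-.168,0,.026])
    S=[c-.019*f+hh*e,c-.019*f-hh*e,c+.019*f+hh*e,c+.019*f-hh*e]
    return np.vstack([proj(d['scene'],lidp(v,L))-sc,proj(d['top'],lidp(v,L[[1,2,3]]))-tp,.5*(proj(d['scene'],lidp(v,S))-ssl),.5*(proj(d['top'],lidp(v,[S[3],S[1]]))-tsl)])
o=least_squares(lambda w:res(w).ravel(),[.62,-.057,-.1,.06],loss='soft_l1')
w=o.x;print(w);print(np.round(res(w),1))
v=np.array([w[0],w[1],w[2],0,w[3]]);np.save('v1.npy',v)
c=lidp(v,[(-.168,0,.026)])[0];print('latch',c,'slot cw deg',np.degrees(-w[2]+w[3]))
t=np.linspace(0,6.28,60);c0=np.array([-.168,0,.026])
ims=[]
for n,z,o0,sz in(('scene',3,(140,120),(600,600)),('top',4,(220,110),(640,560))):
    im=cv2.imread('pics/%s.png'%('sc1' if n=='scene' else 'tc1'))
    for rr in(.0535,.064):
        P=c0+rr*np.c_[np.cos(t),np.sin(t),0*t]
        q=((proj(d[n],lidp(v,P))-o0)*z).astype(int);cv2.polylines(im,[q],1,(0,0,255),1)
    q=((proj(d[n],lidp(v,L[[0,1,3,2]]))-o0)*z).astype(int);cv2.polylines(im,[q],1,(0,255,0),1)
    ims.append(cv2.resize(im,(400,400 if n=='scene' else 350)))
ims[1]=cv2.copyMakeBorder(ims[1],0,50,0,0,0)
cv2.imwrite('pics/ov1.png',np.hstack(ims))
rel([c[0],c[1],.2])
```

```text
[ 0.6200091  -0.05724739 -0.09973619  0.06309128]
[[-0.9 -0.9]
 [-1.8 -1.5]
 [ 1.8 -0.9]
 [ 0.2  1.3]
 [ 1.   0.2]
 [-0.1 -1.8]
 [ 0.4 -1.2]
 [ 0.8 -1.6]
 [-1.  -1.2]
 [-0.5 -4.1]
 [-0.1 -0.3]
 [ 1.  -1. ]
 [ 0.2 -0.1]]
latch [ 0.57224764 -0.05246798  0.116     ] slot cw deg 9.329326787088855
t 5.15 tcp [0.5405 0.0555 0.1981] tool shift [-0.002   0.0993 -0.0531] dist 0.113
joints [ 23.   15.6 -14.9   0.1 -58.7  55.2] F [-0.  -0.3 -0.4] w 0.37757599286619364 tooly cw from +y deg 11.715463951817584 x [ 0.012  0.004 -1.   ]
```

View pics/ov1.png

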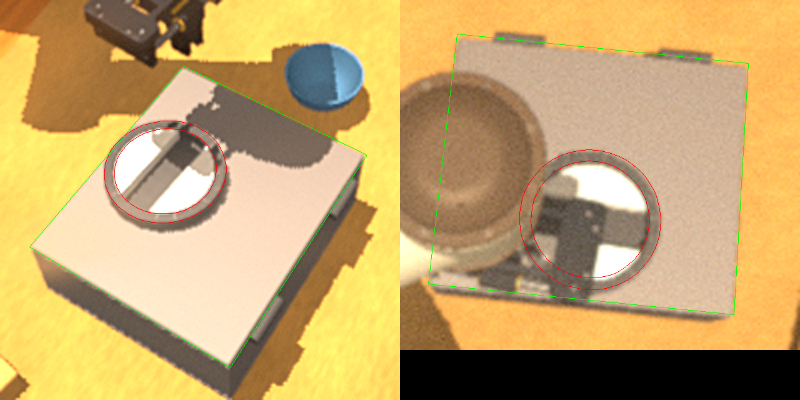

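The overlay of ring and lid edges fits to within 1–2 px. The latch is at (0.572, -0.052) with its slot 9° clockwise. I'll move above it with the fingers half open, so both tips go into the slot.

>>> {"api": "apply_moves", "payload": {"xyz": [[0, 0.033, -0.018], [0, 0.033, -0.018], [0, 0.033, -0.018], [0, 0, 0], [0, 0, 0], [0, 0, 0]], "twist": [-2.4, 0, 0, 0, 0, 0], "claw": [0.55, 0.55, 0.55, 0.55, 0.55, 0.55]}}

```text
time_s: 5.75
tcp_pos: [0.5756, -0.0539, 0.1904]
ee_rot: [[-0.0, -0.157, -0.988], [0.002, -0.988, 0.157], [-1.0, -0.002, 0.001]]
wrist_force: [-0.7, 0.2, -0.1]
gripper_width: 0.547
```

Run:
```python
from go import *
from station import imaging
rel([.572,-.0525,.14])
p=imaging.capture('scene');cv2.imwrite('pics/s3.png',cv2.resize(cv2.convertScaleAbs(p['pixels'][80:320,120:360,::-1],alpha=1.5),(600,600)))
p=imaging.capture('wrist');cv2.imwrite('pics/w3.png',p['pixels'][...,::-1])
rel([.572,-.0525,.14])
```

```text
t 5.75 tcp [ 0.5756 -0.0539  0.1904] tool shift [ 0.0504 -0.0007  0.0038] dist 0.051
joints [ 10.6  19.6 -10.1  -0.1 -60.2  70.4] F [-0.7  0.2 -0.1] w 0.5474919040770835 tooly cw from +y deg 9.053212156702045 x [-0.     0.002 -1.   ]
t 5.85 tcp [ 0.5756 -0.0534  0.1908] tool shift [ 0.0508 -0.0002  0.0038] dist 0.051
joints [ 10.7  19.6 -10.1  -0.1 -60.2  70.4] F [-0.  -0.5  0.3] w 0.5520845956516914 tooly cw from +y deg 8.996774828292933 x [ 0.     0.002 -1.   ]
```

View pics/s3.png

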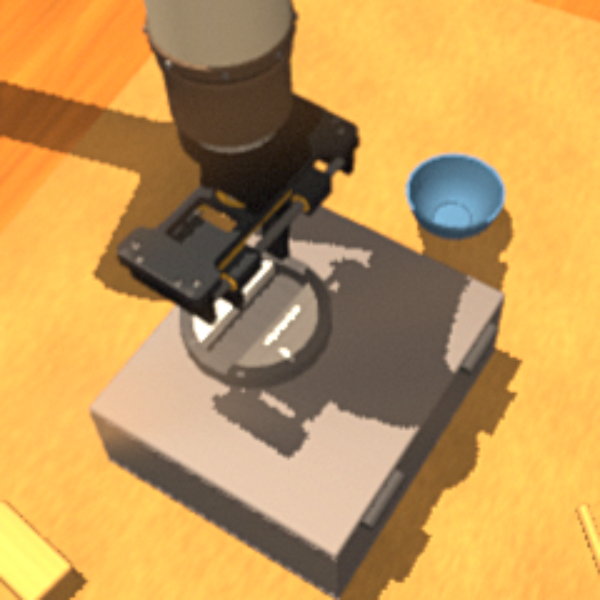

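View pics/w3.png

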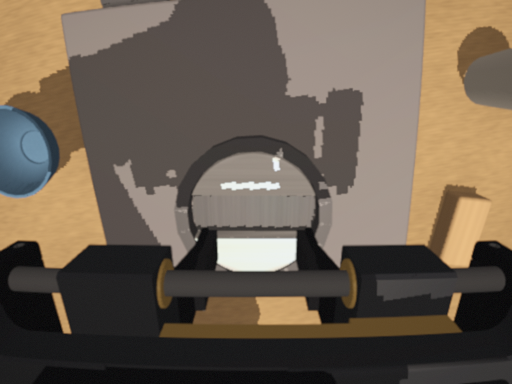

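The fingertips straddle the slot line above the latch, and the wrist view shows the slot centred at about (255,210). I'll check that against the calibration.

Run:
```python
from go import *
from station import imaging
p=imaging.capture('wrist')
v=np.load('v1.npy');e,f=slotdir(v);c=np.array([-.168,0,.026]);hh=.0495
for fy in(-.019,.019): print(proj(p,lidp(v,[c+fy*f+hh*e,c+fy*f-hh*e])).round(),)
g=[p['pixels'][r0,255].astype(int).sum() for r0 in range(180,245,2)];print(list(zip(range(180,245,2),g)))
t=np.linspace(0,6.28,60);P=c+.064*np.c_[np.cos(t),np.sin(t),0*t]
im=p['pixels'][...,::-1].copy();cv2.polylines(im,[proj(p,lidp(v,P)).astype(int)],1,(0,0,255),1)
S=[c-.019*f+hh*e,c-.019*f-hh*e,c+.019*f-hh*e,c+.019*f+hh*e];cv2.polylines(im,[proj(p,lidp(v,S)).astype(int)],1,(0,255,0),1)
cv2.imwrite('pics/w4.png',cv2.resize(cv2.convertScaleAbs(im[110:310,140:380],alpha=1.6),(720,600)))
```

```text
[[195. 236.]
 [314. 236.]]
[[193. 192.]
 [318. 193.]]
[(180, np.int64(403)), (182, np.int64(423)), (184, np.int64(695)), (186, np.int64(722)), (188, np.int64(692)), (190, np.int64(411)), (192, np.int64(414)), (194, np.int64(414)), (196, np.int64(407)), (198, np.int64(404)), (200, np.int64(408)), (202, np.int64(405)), (204, np.int64(406)), (206, np.int64(405)), (208, np.int64(408)), (210, np.int64(409)), (212, np.int64(404)), (214, np.int64(406)), (216, np.int64(408)), (218, np.int64(407)), (220, np.int64(405)), (222, np.int64(406)), (224, np.int64(405)), (226, np.int64(247)), (228, np.int64(169)), (230, np.int64(238)), (232, np.int64(362)), (234, np.int64(364)), (236, np.int64(347)), (238, np.int64(535)), (240, np.int64(718)), (242, np.int64(714)), (244, np.int64(711))]
```

View pics/w4.png

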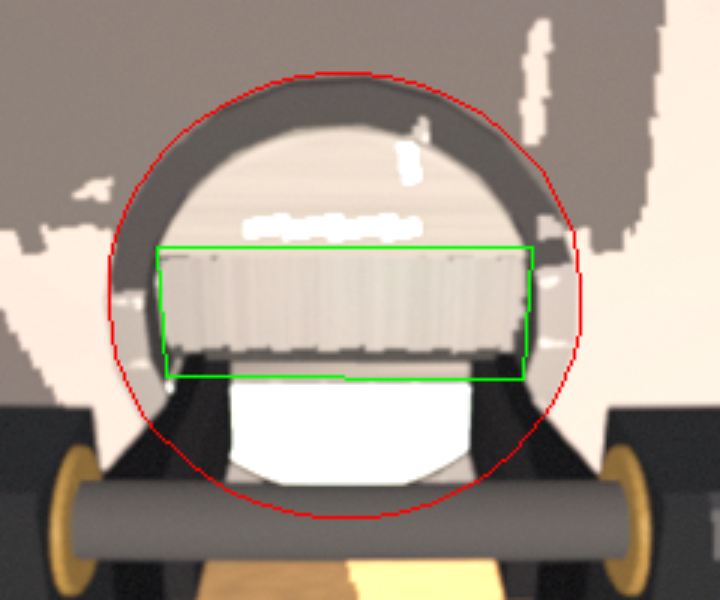

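The model matches the wrist view to about 1 mm, with the slot at rows 192–236. I'll insert.

>>> {"api": "apply_moves", "payload": {"xyz": [[0.025, 0, 0.004], [0.015, 0, 0], [0, 0, 0], [0, 0, 0]], "twist": [0, 0, 0, 0], "claw": [0.55, 0.55, 0.55, 0.55]}}

```text
time_s: 6.3
tcp_pos: [0.5725, -0.0493, 0.1523]
ee_rot: [[0.005, -0.151, -0.989], [0.002, -0.989, 0.151], [-1.0, -0.003, -0.005]]
wrist_force: [1.2, -0.3, 0.6]
gripper_width: 0.55
```

```bash
python3 -c "
from go import *
v=np.load('v1.npy');c=lidp(v,[(-.168,0,.026)])[0]
rel([c[0],c[1],.118])"
```

```text
t 6.3 tcp [ 0.5725 -0.0493  0.1523] tool shift [ 0.0342  0.0032 -0.    ] dist 0.034
joints [ 11.2  21.3 -13.7  -0.1 -54.7  70.2] F [ 1.2 -0.3  0.6] w 0.5498079344400337 tooly cw from +y deg 8.661714400156923 x [ 0.005  0.002 -1.   ]
```

>>> {"api": "apply_moves", "payload": {"xyz": [[0.015, 0.003, 0], [0.006, 0, 0], [0.005, 0, 0], [0.004, 0, 0], [0.003, 0, 0], [0, 0, 0]], "twist": [0, 0, 0, 0, 0, 0], "claw": [0.55, 0.55, 0.55, 0.55, 0.55, 0.55]}}

```text
time_s: 6.9
tcp_pos: [0.5754, -0.0506, 0.1229]
ee_rot: [[0.014, -0.148, -0.989], [0.003, -0.989, 0.148], [-1.0, -0.005, -0.014]]
wrist_force: [0.0, 0.6, -0.4]
gripper_width: 0.551
```

```bash
python3 -c "
from go import *
v=np.load('v1.npy');c=lidp(v,[(-.168,0,.026)])[0]
rel([c[0],c[1],.118])"
```

```text
t 6.9 tcp [ 0.5754 -0.0506  0.1229] tool shift [0.0048 0.0023 0.0029] dist 0.006
joints [ 11.   23.2 -15.7  -0.  -50.3  70.5] F [ 0.   0.6 -0.4] w 0.551341804706097 tooly cw from +y deg 8.485572194813054 x [ 0.014  0.003 -1.   ]
```

>>> {"api": "apply_moves", "payload": {"xyz": [[0.003, 0.002, 0.003], [0.001, 0, 0], [0, 0, 0], [0, 0, 0], [0, 0, 0], [0, 0, 0], [0, 0, 0]], "twist": [0, 0, 5, 6, 6, 6, 0], "claw": [0.55, 0.55, 0.55, 0.55, 0.55, 0.55, 0.55]}}

```text
time_s: 7.6
tcp_pos: [0.5703, -0.0516, 0.1189]
ee_rot: [[0.012, -0.535, -0.845], [0.004, -0.845, 0.535], [-1.0, -0.01, -0.008]]
wrist_force: [0.1, -0.4, 0.1]
gripper_width: 0.547
```

```bash
python3 -c "
from go import *
v=np.load('v1.npy');c=lidp(v,[(-.168,0,.026)])[0]
rel([c[0],c[1],.119]);print(r.sense()['moment'])"
```

```text
t 7.6 tcp [ 0.5703 -0.0516  0.1189] tool shift [-0.     -0.0003 -0.0021] dist 0.002
joints [ 11.   23.1 -16.5  -0.1 -49.7  46.8] F [ 0.1 -0.4  0.1] w 0.5467888757413942 tooly cw from +y deg 32.34445866474914 x [ 0.012  0.004 -1.   ]
[-0.01369663 -0.025486    0.01351136]
```

>>> {"api": "apply_moves", "payload": {"xyz": [[0, 0, -0.001], [0, 0, 0], [0, 0, 0], [0, 0, 0], [0, 0, 0], [0, 0, 0], [0, 0, 0]], "twist": [6, 6, 6, 6, 6, 6, 0], "claw": [0.55, 0.55, 0.55, 0.55, 0.55, 0.55, 0.55]}}

```text
time_s: 8.3
tcp_pos: [0.5692, -0.0501, 0.119]
ee_rot: [[0.009, -0.931, -0.364], [0.007, -0.364, 0.931], [-1.0, -0.011, 0.003]]
wrist_force: [-0.1, 0.4, -0.5]
gripper_width: 0.549
```

```bash
python3 -c "
from go import *
from station import imaging
v=np.load('v1.npy');c=lidp(v,[(-.168,0,.026)])[0]
rel([c[0],c[1],.119]);print(r.sense()['moment'])
p=imaging.capture('scene');cv2.imwrite('pics/s5.png',cv2.resize(cv2.convertScaleAbs(p['pixels'][80:320,120:360,::-1],alpha=1.5),(600,600)))"
```

```text
t 8.3 tcp [ 0.5692 -0.0501  0.119 ] tool shift [ 0.     -0.002  -0.0033] dist 0.004
joints [ 11.1  23.  -16.4  -0.4 -49.9  10.5] F [-0.1  0.4 -0.5] w 0.5491511849539653 tooly cw from +y deg 68.6660306350971 x [ 0.009  0.007 -1.   ]
[ 0.02176308 -0.02611089 -0.00285742]
```

View pics/s5.png

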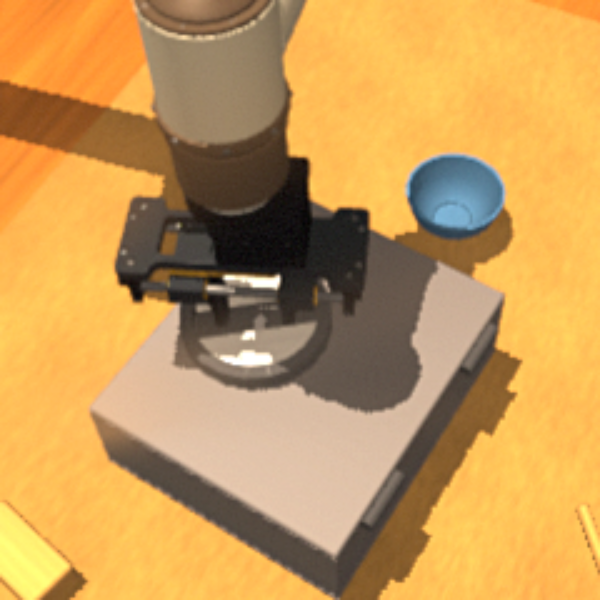

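The slot has turned with the fingers and the lid is still shut. I'll carry on to the stop.

>>> {"api": "apply_moves", "payload": {"xyz": [[0, 0, -0.002], [0, 0, 0], [0, 0, 0], [0, 0, 0], [0, 0, 0], [0, 0, 0]], "twist": [6, 6, 6, 6, 6, 6], "claw": [0.55, 0.55, 0.55, 0.55, 0.55, 0.55]}}

```text
time_s: 8.95
tcp_pos: [0.5694, -0.05, 0.1192]
ee_rot: [[0.009, -0.968, 0.253], [0.01, 0.253, 0.967], [-1.0, -0.006, 0.012]]
wrist_force: [0.5, 0.1, 0.1]
gripper_width: 0.552
```

```bash
python3 -c "
from go import *
v=np.load('v1.npy');c=lidp(v,[(-.168,0,.026)])[0]
rel([c[0],c[1],.119]);print(r.sense()['moment'])"
```

```text
t 8.95 tcp [ 0.5694 -0.05    0.1192] tool shift [ 0.0002 -0.0033 -0.0017] dist 0.004
joints [ 11.   23.1 -16.3  -0.6 -50.1 -25.2] F [0.5 0.1 0.1] w 0.5517716395129353 tooly cw from +y deg 104.64313137239435 x [ 0.009  0.01  -1.   ]
[0.06104164 0.01751345 0.13273707]
```

>>> {"api": "apply_moves", "payload": {"xyz": [[0, 0, 0], [0, 0, 0], [0, 0, 0]], "twist": [4, 4, 3], "claw": [0.55, 0.55, 0.55]}}

```text
time_s: 9.25
tcp_pos: [0.5695, -0.0501, 0.1193]
ee_rot: [[0.008, -0.907, 0.421], [0.008, 0.421, 0.907], [-1.0, -0.004, 0.011]]
wrist_force: [-1.7, 1.8, -0.5]
gripper_width: 0.549
```

```bash
python3 -c "
from go import *
v=np.load('v1.npy');c=lidp(v,[(-.168,0,.026)])[0]
rel([c[0],c[1],.119]);print(r.sense()['moment'])"
```

```text
t 9.25 tcp [ 0.5695 -0.0501  0.1193] tool shift [ 0.0003 -0.0035 -0.001 ] dist 0.004
joints [ 11.   23.1 -16.3  -0.5 -50.1 -35.6] F [-1.7  1.8 -0.5] w 0.549047791739782 tooly cw from +y deg 114.89594568550925 x [ 0.008  0.008 -1.   ]
[0.5934859  0.17072745 3.02642481]
```

The moment jumped to 3 N m, so the latch is at its stop. I'll ease off, withdraw and look.

>>> {"api": "apply_moves", "payload": {"xyz": [[0, 0, 0], [0, 0, 0], [0, 0, 0], [-0.01, 0, 0], [-0.03, 0, 0], [-0.04, 0, 0], [-0.04, 0, 0], [0, 0, 0.05], [0, 0, 0.05], [0, 0, 0.05], [0, 0, 0], [0, 0, 0]], "twist": [-6, -6, -4, 0, 0, 0, 0, 0, 0, 0, 0, 0], "claw": [0.55, 0.55, 0.55, 0.55, 0.55, 0.55, 0.55, 0.55, 0.55, 0.55, 0.55, 0.55]}}

```text
time_s: 10.45
tcp_pos: [0.5905, 0.1003, 0.2537]
ee_rot: [[0.019, -0.992, 0.128], [0.009, 0.128, 0.992], [-1.0, -0.018, 0.011]]
wrist_force: [-0.4, -1.1, -0.9]
gripper_width: 0.551
```

Run:
```python
from go import *
from station import imaging
rel([.572,-.0525,.14])
v=np.load('v1.npy');v[4]=np.pi/2
d={}
for n,o0,z,sz in(('scene',(140,120),3,(200,200)),('top',(220,110),4,(160,140))):
    p=imaging.capture(n);d[n]=p
    im=p['pixels'][...,::-1].copy()
    a=cv2.resize(cv2.convertScaleAbs(im[o0[1]:o0[1]+sz[1],o0[0]:o0[0]+sz[0]],alpha=1.8),None,fx=z,fy=z,interpolation=cv2.INTER_CUBIC)
    e,f=slotdir(v);c=np.array([-.168,0,.026]);hh=.0495
    for S in([c-.019*f+hh*e,c-.019*f-hh*e,c+.019*f-hh*e,c+.019*f+hh*e],[(-.24,.14,.008),(-.24,-.14,.008),(0,-.14,.008),(0,.14,.008)]):
        cv2.polylines(a,[((proj(p,lidp(v,S))-o0)*z).astype(int)],1,(0,255,0),1)
    cv2.imwrite(f'pics/{n}6.png',a)
    for q in ['bowl','tumbler','wood_block']:
        o=imaging.regions_of(q,p);print(n,q,[(round(x['p'],2),np.round(x['centre'])) for x in o[:2]])
```

```text
t 10.45 tcp [0.5905 0.1003 0.2537] tool shift [ 0.112   0.0008 -0.1551] dist 0.191
joints [ 25.1  18.3  -2.7   0.  -67.8 -32.5] F [-0.4 -1.1 -0.9] w 0.5508331608081171 tooly cw from +y deg 97.36807050438406 x [ 0.019  0.009 -1.   ]
scene bowl [(0.65, array([298., 157.]))]
scene tumbler [(0.72, array([190., 350.])), (0.54, array([223., 207.]))]
scene wood_block [(0.78, array([131., 304.])), (0.74, array([301., 156.]))]
top bowl [(0.59, array([189., 182.]))]
top tumbler [(0.77, array([403., 172.]))]
top wood_block [(0.92, array([386., 243.]))]
```

View pics/scene6.png

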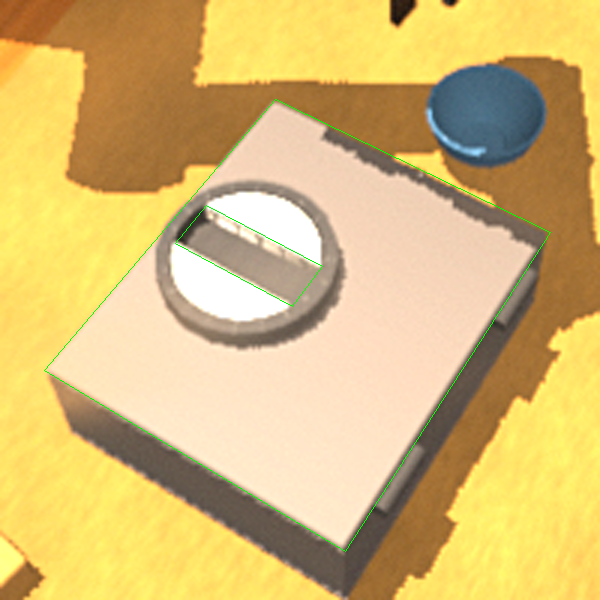

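View pics/top6.png

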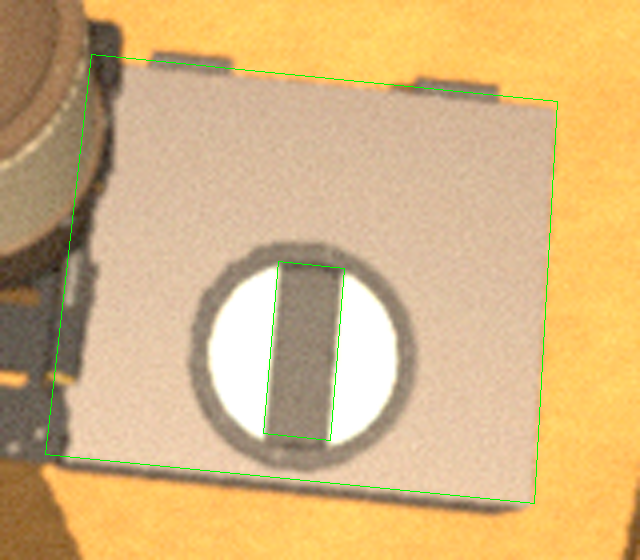

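The slot lies front to back and matches the 90° overlay. The lid is flat and the bystanders haven't moved. The arm is clear, so I'm handing in.

```bash
python3 -c "
from station import job
print(job.finish_job())"
```

```text
the job is handed in; nothing more can be done
None
```

I pushed the lid shut with the closed fingertips on its front left area, then turned the latch clockwise to its stop, and handed the job in at about 10.5 s. For the latch I used both fingertips, half open in the slot, and twisted the tool about the latch axis. The job reports no verdict, so the result rests on my checks below.

**Checks that agreed:**
- **Latch:** the turning moment jumped from 0.13 to 3 N m at the end of the turn, as expected at the stop. In the scene and top pictures the slot matches the 90° overlay to about a degree.
- **Lid:** it lies flat on the rim in both pictures.
- **Bystanders:** the tumbler, block and bowl are within about 5 px of where the networks first found them in the scene and top views.
- **Arm:** it ended clear of everything, with the wrist force near zero.

**Checks that were off:**
- **Push force:** the wrist force briefly reached about 97 N as the lid met the rim. That is higher than I intended, though under the 120 N limit.
- **Bowl in the top view:** its network centre shifted about 15 px. The arm was partly hiding it there. In the scene view it moved only about 1 px, so I took it as undisturbed.

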